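# Contact-test the cell sticks, heavy end down

## Task

Each grey cell stick lying on the bench has its cell packed in one end only, and nothing outside shows which: lift each one to feel which end is heavy, and stand it heavy end down on a free copper pad of the contact-test nest. When all the sticks stand there, swing the toggle clamp over centre so that it locks and its sprung pins press on them, leave it locked for two seconds, and swing it back fully open. Then move the sticks to the tray, each standing in a pocket of its own, still heavy end down; leave the multimeter, the spectacles and the roll of tape alone.

Things in the scene. Friction and masses are not known exactly. Their poses are not given: they have to be found in the camera images.
- stick_a: Cell stick, if present: grey tube, 30 mm thick, black end caps 32 wide x 40 high x 8 mm, 130 mm over all, 0.26 kg; rounded rubber bands 36 mm thick round its middle and 37 mm either side of it. Origin: its middle; x: along it. It lies on its caps, 40 mm sides upright. It balances 20 mm off its middle, towards the heavy end, which is told by lifting alone. Held at a band lightly (about 10 N) it swings between the pads till its heavy end hangs.
- stick_b: Another cell stick, if present, like stick_a: same size and axes; its heavy end, at +x or -x, must likewise be felt.
- stick_c: Another cell stick, if present, like stick_a: same size and axes; its heavy end, at +x or -x, must likewise be felt.
- stick_d: Another cell stick, if present, like stick_a: same size and axes; its heavy end, at +x or -x, must likewise be felt.
- stick_e: Another cell stick, if present, like stick_a: same size and axes; its heavy end, at +x or -x, must likewise be felt.
- stick_f: Another cell stick, if present, like stick_a: same size and axes; its heavy end, at +x or -x, must likewise be felt.
- nest_origin (a point): Contact-test nest, fixed: aluminium plate 210 x 240 x 12 mm, three copper pads in a row along y at its front, behind them a gang toggle clamp on a grey bracket (x 4 to 100, y +-29, height 186 mm). Point: centre of the plate's underside; x to the back, y left, z up. The open arm leans back over the bracket, 260 mm high, its cross bar 196 mm long, its pins not in front of x -5.
- pad_0 (a point): Top of the left copper pad (nest x -60, y 85), 14 mm above the bench. A black frame round it, 52 mm square inside, sides along the nest's x and y, rises 8 mm above the pad; a stick's cap goes in square to it. A stick standing here has its top 144 mm and its upper band's centre 116 mm above the bench.
- pad_1 (a point): Top of the middle copper pad, like pad_0 (x -60, y 0).
- pad_2 (a point): Top of the right copper pad, like pad_0 (x -60, y -85).
- handle_pivot (a point): Point on the clamp handle's hinge axis, which runs along the nest's y; nest x 80.5, y 0, z 128 mm.
- handle_grip (a point): Middle of the handle's red cross grip: a round bar 16 mm thick along the nest's y, 68 mm free between its two stems, 140 mm from handle_pivot, about which it swings. Open it is 116 mm behind (nest x) and 78 mm above the pivot; swung up and forward by 66 degrees it is locked, 24 mm in front of and 138 mm above the pivot. It can turn in fingers holding it from above.
- clamp_handle (a joint): Angle of the clamp handle, rad: 0 fully open (leaning back 56 degrees), 1.10 dead centre, 1.15 locked over centre at its stop (leaning forward 10 degrees). It drives the arm by a link. It moves freely until the pins meet the sticks at about 0.92, then takes up to about 10 N at the grip; beyond dead centre it locks itself. Fully open it stays open.
- clamp_arm (a joint): Angle of the clamp arm, rad: 0 fully open, 1.90 closed (level, its three pins over the pads). Driven by the handle.
- pin_0: Sprung brass pin under the arm's cross bar, over pad_0 when closed; origin: its tip, a disc 15 mm wide. It gives way up to 12 mm and presses a standing stick with about 2 N when the clamp is locked.
- pin_1: The same, over pad_1.
- pin_2: The same, over pad_2.
- tray: Plywood tray for tested sticks, loose on the bench, 204 (x) x 71 (y) x 45 mm high, walls and floor 5 mm, three pockets in a row along x, each 61 mm square inside. Origin: centre of its underside.
- pocket_0 (a point): Centre of the floor of the tray's pocket at its +x end (66 mm from the middle), 5 mm above the bench.
- pocket_1 (a point): Floor of the middle pocket.
- pocket_2 (a point): Floor of the pocket at the tray's -x end.
- multimeter: Bystander: yellow multimeter 140 x 72 x 43 mm lying behind the tray. Leave it where it is.
- spectacles: Bystander: wire spectacles to the right of the sticks. Leave them where they are.
- tape_kapton: Bystander: roll of amber tape, 86 mm in diameter, 20 mm high, lying to the right of the sticks. Leave it where it is.

How it is judged:
By the outcome, as a careful person would: the job done as asked, in the order asked, and still so for the second after the job is handed in, with the robot touching nothing.
Of stick_a, stick_b only 1 to 1 are there at a start; the rules pass over those that are not, and their reading is None.
Of stick_c, stick_d only 1 to 1 are there at a start; the rules pass over those that are not, and their reading is None.
Of stick_e, stick_f, rubber_pad only 1 to 1 are there at a start; the rules pass over those that are not, and their reading is None.
At some moment in a run one of tray may be knocked a few centimetres aside while the robot is not near it.
It also fails if it takes over 210 s, if anything falls off the work surface, if the arm or the gripper's body presses on something with over 40 N, if the wrist force passes 120 N, or if a joint passes its speed limit or range.

## Robot

A 6-joint arm with a two-finger parallel gripper is mounted at the origin on a cart in front of the work surface, level with it; the furniture and walls round the work are solid. World frame = base frame: x ahead of the robot, y to its left, z up, the work surface at z = 0. Lengths are in m, angles in rad, forces in N, time in s.
With the tool pointing down it reaches from about 0.275 to 0.875 m from the base axis. Payload 12.5 kg.
Tool frame: the origin (TCP) lies at the very end of the fingers, on their centre line; the grasp point (between the pads) lies 19 mm behind it; z points along the fingers, y is the line along which they close (so a half turn about z gives the same grasp; the last joint's range is limited). The gripper opens to 85 mm and grips with 20 to 120 N. Pads are 22 mm wide; open, the fingers measure 114 mm over their backs; the gripper's body (76 mm by 85 mm) begins 54 mm behind the grasp point. The pads swing forward as they close: fully open they stand 13 mm farther back than shut.
Start: joints at [1.17, 0.351, 1.652, -0, 1.139, -0.085], TCP at [0.171, 0.523, 0.231] pointing down, gripper open.
Joint ranges: [-2.75, 2.75], [-0.79, 2.1], [0.01, 2.65], [-1.57, 4.71], [0.07, 3.14], [-2.87, 2.87]. Speed limits (rad/s): [2.22, 2.22, 2.79, 3.14, 3.14, 3.14].

## Interface

Orientations are given as a 3x3 rotation matrix whose columns are the frame's x, y, z axes.
In Python, from bench import manip gives the robot as it stands. Calls block until the motion is done:
- manip.move_ptp(position, orientation): joint-space move of the TCP to a pose.
- manip.move_l(position, attitude=None, max_speed=0.15): straight line of the TCP; attitude=None keeps the orientation; max_speed is the mean speed in m/s.
- manip.move_j(angles): joint-space move.
- manip.set_gripper(opening, effort=None): opening from 0.0 (shut) to 1.0 (fully open); effort is the grip in N (None keeps the last); returns when the fingers have stopped.
- manip.dwell(seconds).
- manip.inverse_kinematics(position, orientation): joint angles nearest the present ones, or None.
- manip.grab_frame(name): name is "side" or "top" or "wrist"; returns (picture, depth): 480x640x3 uint8, red, green, blue; 480x640 float32, m along the optical axis (not along the pixel's ray), 0 where there is no reading.
- manip.get_calibration(name): a dict with "camera_matrix" (3x3 intrinsics, pixels), "k1" (the pictures are not rectified: a ray, as slopes to the right and down, at radius r is drawn at 1 + k1 r^2 times it, then the intrinsics apply), "R" (3x3) and "t" (3): a world point X has camera coordinates R X + t. Camera axes: x right, y down, z forward; pixel columns grow to the right and rows downward; lengths in m; the calibration is good to about 2 mm. A picture is of the moment at which its call begins: read the wrist's pose just before it. get_calibration takes no time and is no camera call; for the wrist camera it gives the pose at the moment of the call.
A pose or a line that the arm cannot do raises manip.Unreachable and nothing moves.
- manip.sign_off(): hands the job in; it is judged then, once.
Trained networks look in the newest picture that a camera, given by its name, has taken for a name from the list of things; names that differ only in an ending like _2 or _b are one class to them, and where a whole thing is asked for, a point or a joint stands for the part that bears it (a point fixed in the world has none). Each returns a list of dicts, best first, with "confidence" (0 to 1); they miss things now and then, are a little off and sometimes report something else, mostly with a low value. They report only what shows in the picture. A call takes as long as a camera call.
- manip.look_for(camera, name): "at" ([x, y, z] in m, in world coordinates, good to about 4 mm: the middle of the surface that is visible of it).
Readings, each from a call of its own:
- manip.current_time(): time.
- manip.current_qpos(): joint angles.
- manip.current_joint_vel(): joint speeds.
- manip.current_joint_torque(): joint torques, N m.
- manip.current_ee_pos(): TCP position.
- manip.current_tcp_rot(): TCP orientation.
- manip.current_force(): force on the tool from outside, world axes, zero at the start.
- manip.current_ft_torque(): the same for the moment, N m.
- manip.current_grip_width(): opening from 0.0 (shut) to 1.0 (fully open).
- manip.current_grip_force(): force on a finger pad.
Only numpy, scipy, OpenCV 4.12 (cv2) and the standard library are available. Lean on these libraries where they do the work, as an engineer would, in place of code of your own. Each camera call takes 0.05 s, during which the arm holds its last target. There are 200 camera calls.

## Working session

There is one attempt and no reset: what is moved stays moved. The work goes in short steps, each a Python script; the robot and the scene stay as the last script left them, time stands still between calls to the robot, and variables do not carry over. Pictures are saved under pics/ and viewed, at most 15 in all, crops included, and the job is handed in when it is done.

```bash
mkdir -p pics; ls; cat > h.py <<'E'
import numpy as np, cv2
from bench import manip as m
def snap(cam,fn):
    c=m.get_calibration(cam); p,d=m.grab_frame(cam)
    cv2.imwrite('pics/'+fn,p[:,:,::-1]); np.savez('pics/'+fn[:-4]+'.npz',p=p,d=d,**{k:np.array(v) for k,v in c.items()})
    return p,d,c
def world(c,d):
    """world XYZ for every pixel"""
    K=np.array(c['camera_matrix']);v,u=np.mgrid[0:480,0:640]
    x=(u-K[0,2])/K[0,0];y=(v-K[1,2])/K[1,1];xu,yu=x.copy(),y.copy()
    for _ in range(8):
        f=1+float(c['k1'])*(xu**2+yu**2);xu,yu=x/f,y/f
    P=np.stack([xu*d,yu*d,d],-1)
    return (P-np.array(c['t']))@np.array(c['R'])
E
python3 - <<'E'
from h import *
np.set_printoptions(precision=4,suppress=True)
for cam in ['top','side']:
    snap(cam,cam+'0.png')
    for n in ['stick_a','nest_origin','pad_0','handle_grip','pin_0','tray','pocket_0','multimeter','spectacles','tape_kapton','rubber_pad']:
        try: print(cam,n,[(np.round(r['at'],3).tolist(),round(r['confidence'],2)) for r in m.look_for(cam,n)])
        except Exception as e: print(cam,n,e)
print(m.current_time(),m.current_tcp_rot())
E
```

```text
pics
top stick_a [([0.484, -0.317, 0.039], 0.93), ([0.521, -0.402, 0.034], 0.84), ([0.482, -0.236, 0.034], 0.56)]
top nest_origin [([0.502, 0.041, 0.011], 0.69), ([0.652, 0.055, 0.189], 0.18)]
top pad_0 [([0.496, 0.039, 0.012], 0.91), ([0.482, -0.231, 0.034], 0.74)]
top handle_grip [([0.652, 0.058, 0.19], 0.88), ([0.556, -0.525, 0.017], 0.51)]
top pin_0 [([0.654, 0.057, 0.193], 0.55), ([0.51, 0.04, 0.258], 0.38)]
top tray [([0.498, 0.335, 0.011], 0.81)]
top pocket_0 [([0.5, 0.333, 0.009], 0.62)]
top multimeter [([0.661, 0.193, 0.033], 0.74), ([0.488, -0.318, 0.042], 0.64)]
top spectacles [([0.651, 0.058, 0.188], 0.21)]
top tape_kapton [([0.561, -0.524, 0.018], 0.6), ([0.651, 0.058, 0.191], 0.42)]
top rubber_pad it knows: clamp_arm, clamp_handle, handle_grip, handle_pivot, multimeter, nest_origin, pad, pin, pocket, spectacles, stick, tape_kapton, tray
side stick_a [([0.488, -0.326, 0.032], 0.96), ([0.482, -0.242, 0.03], 0.91), ([0.527, -0.413, 0.031], 0.9)]
side nest_origin [([0.516, 0.017, 0.022], 0.76)]
side pad_0 [([0.518, 0.017, 0.024], 0.78)]
side handle_grip [([0.611, 0.049, 0.176], 0.83)]
side pin_0 [([0.455, 0.312, 0.034], 0.51)]
side tray [([0.45, 0.313, 0.03], 0.57)]
side pocket_0 [([0.452, 0.312, 0.037], 0.88), ([0.488, -0.326, 0.031], 0.63)]
side multimeter [([0.655, 0.175, 0.036], 0.76)]
side spectacles [([0.363, -0.589, 0.016], 0.55)]
side tape_kapton [([0.56, -0.491, 0.013], 0.59), ([0.483, -0.245, 0.031], 0.52)]
side rubber_pad it knows: clamp_arm, clamp_handle, handle_grip, handle_pivot, multimeter, nest_origin, pad, pin, pocket, spectacles, stick, tape_kapton, tray
1.1 [[-0.9505  0.3106 -0.    ]
 [ 0.3106  0.9505 -0.    ]
 [ 0.     -0.     -1.    ]]
```

```bash
echo
```

```text
(no output)
```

View pics/top0.png

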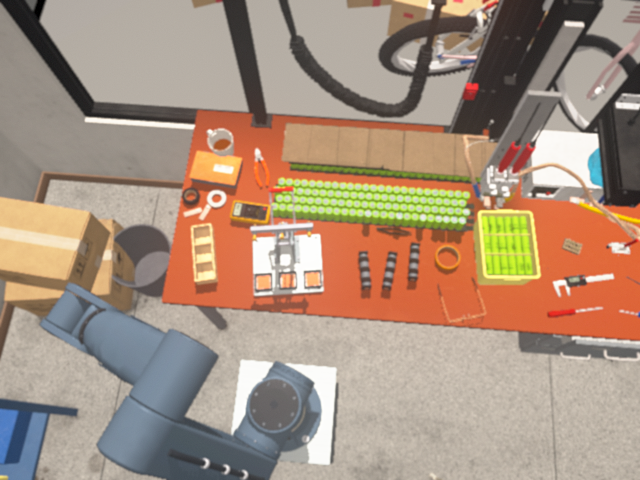

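View pics/side0.png

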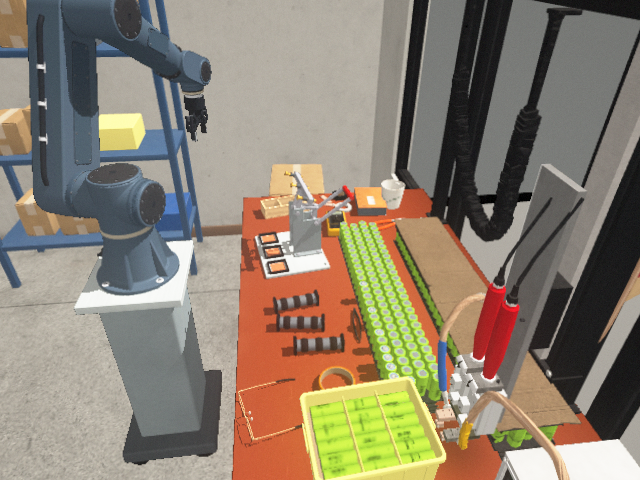

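Top view: the nest plate is at px (287,263), tray at (203,252), three sticks at (365,270), (389,270) and (413,262), and the red grip at (283,190). Next I take poses from depth and a closer wrist view.

```bash
cat >> h.py <<'E'
def rect(W,mask,box,zr):
    x0,x1,y0,y1=box
    q=mask&(W[...,0]>x0)&(W[...,0]<x1)&(W[...,1]>y0)&(W[...,1]<y1)&(W[...,2]>zr[0])&(W[...,2]<zr[1])
    P=W[q]; r=cv2.minAreaRect(P[:,:2].astype(np.float32)*1000); return r,np.median(P[:,2]),q.sum()
E
python3 - <<'E'
from h import *
for cam in ['top','side']:
    z=np.load(f'pics/{cam}0.npz'); W=world(z,z['d']); ok=z['d']>0
    p=z['p'].astype(int)
    print(cam)
    for b in [(.41,.55,-.275,-.2),(.41,.56,-.355,-.285),(.44,.6,-.45,-.375)]:
        print('stick',rect(W,ok,b,(.012,.06)))
    print('tray',rect(W,ok,(.36,.64,.26,.40),(.03,.06)))
    white=(p.min(-1)>150)&(p.max(-1)-p.min(-1)<40)
    print('nest',rect(W,ok&white,(.38,.7,-.1,.17),(.005,.02)))
    red=(p[...,0]>150)&(p[...,1]<70)&(W[...,2]>.15)&(W[...,0]<.75)&(W[...,0]>.55)&(abs(W[...,1])<.15)
    print('grip',W[red&ok].min(0),W[red&ok].max(0),np.median(W[red&ok],0)) if red.any() else 0
    cop=(p[...,0]>170)&(p[...,0]-p[...,2]>50)&(W[...,2]<.03)&(W[...,2]>.005)&(W[...,0]<.55)&(W[...,0]>.4)&(abs(W[...,1]-.03)<.13)&(p[...,1]>100)
    n,l,s,c=cv2.connectedComponentsWithStats(cop.astype(np.uint8))
    for i in range(1,n):
        if s[i,4]>15: print('pad',s[i,4],W[l==i].mean(0))
for p in [(.5,-.32,.45),(.45,.04,.45)]:
    R=np.array([[-1,0,0],[0,1,0],[0,0,-1.]])
    for a in (0,np.pi/2,-np.pi/2,np.pi):
        Rz=cv2.Rodrigues(np.array([0,0,a]))[0]@R
        print(p,a,m.inverse_kinematics(p,Rz))
print(m.get_calibration('wrist'), m.current_ee_pos())
E
```

```text
top
stick (((483.6050109863281, -234.1623992919922), (131.7628173828125, 38.02116775512695), 7.0638957023620605), np.float64(0.032187575224156974), np.int64(348))
stick (((488.4937438964844, -319.1295166015625), (33.55985641479492, 134.54129028320312), 81.8096694946289), np.float64(0.03095973409917555), np.int64(356))
stick (((519.6640625, -408.13323974609375), (148.0457763671875, 49.23944854736328), 0.21226392686367035), np.float64(0.030976669171152688), np.int64(360))
tray (((497.0377197265625, 331.57208251953125), (207.36285400390625, 74.69645690917969), 13.679890632629395), np.float64(0.0402068599491932), np.int64(373))
nest (((508.3625793457031, 41.033103942871094), (257.1638488769531, 240.2965087890625), 7.156095027923584), np.float64(0.011474359301090668), np.int64(2105))
grip [0.67087656 0.03549596 0.20511485] [0.68262117 0.09757949 0.21916   ] [0.67551944 0.08072984 0.21298058]
pad 169 [ 0.43902896 -0.05527548  0.01318351]
pad 150 [0.41966215 0.11357743 0.01278622]
pad 163 [0.42692855 0.0312747  0.01241626]
side
stick (((485.3172302246094, -238.02554321289062), (129.61811828
[... 543 characters left out ...]
0057), np.int64(300))
nest (((488.4150390625, 33.806968688964844), (208.6762237548828, 241.66830444335938), 8.641792297363281), np.float64(0.013667586330981002), np.int64(1206))
grip [0.6714335  0.02446969 0.20189105] [0.69547331 0.09401858 0.21911091] [0.68035252 0.05094254 0.21386599]
pad 73 [0.41938289 0.11323406 0.01680498]
pad 77 [0.42930577 0.03356452 0.01606211]
pad 113 [ 0.44090816 -0.05475205  0.01632748]Traceback (most recent call last):
  File "<stdin>", line 20, in <module>
cv2.error: OpenCV(4.12.0) /io/opencv/modules/calib3d/src/calibration_base.cpp:151: error: (-210:Unsupported format or combination of formats) The matrices must have 32f or 64f data type in function 'Rodrigues'
```

```bash
cat >> h.py <<'E'
def Rt(a):
    """tool down, fingers close along (-sin a, cos a); a in deg"""
    a=np.radians(a);c,s=np.cos(a),np.sin(a)
    return np.array([[-c,-s,0],[-s,c,0],[0,0,-1.]])
E
python3 - <<'E'
from h import *
np.set_printoptions(precision=4,suppress=True)
for p,a in [((.5,-.3,.4),0),((.44,.04,.4),7),((.705,.06,.3),97),((.705,.06,.3),-83),((.5,.33,.3),12)]:
    print(p,a,m.inverse_kinematics(p,Rt(a)))
m.move_ptp((.46,.035,.38),Rt(7)); print(m.current_time()); p,d,c=snap('wrist','w_nest.png')
print(c['R'],c['t'],'cam',-c['R'].T@c['t'],'f',c['camera_matrix'][0,0])
print([(np.round(r['at'],3).tolist(),round(r['confidence'],2)) for r in m.look_for('wrist','pad_0')])
m.move_ptp((.46,-.32,.38),Rt(0)); print(m.current_time()); snap('wrist','w_st.png')
print([(np.round(r['at'],3).tolist(),round(r['confidence'],2)) for r in m.look_for('wrist','stick_a')])
for fn in ['w_nest','w_st']:
    z=np.load(f'pics/{fn}.npz');d=z['d'];W=world(z,d);print(fn,d[d>0].min(),W[240,320],(d>0).mean())
print(m.current_force(),m.current_ft_torque())
a=cv2.imread('pics/w_nest.png');b=cv2.imread('pics/w_st.png');cv2.imwrite('pics/both.png',cv2.resize(np.vstack([a,b]),None,fx=.6,fy=.6))
E
```

```text
(0.5, -0.3, 0.4) 0 [-0.6203  0.3032  1.3092 -0.      1.5292 -2.191 ]
(0.44, 0.04, 0.4) 7 [-0.0148  0.0148  1.6487 -0.      1.4781 -1.7078]
(0.705, 0.06, 0.3) 97 None
(0.705, 0.06, 0.3) -83 [ 0.0191  0.6039  1.0918 -0.      1.4459 -0.103 ]
(0.5, 0.33, 0.3) 12 [ 0.5057  0.3837  1.4321 -0.      1.3258 -1.2746]
3.2083
[[-0.1218  0.9926  0.0005]
 [ 0.9384  0.115   0.3258]
 [ 0.3233  0.0402 -0.9454]] [ 0.0202 -0.5267  0.3706] cam [0.3769 0.0256 0.522 ] f 398.14995684591094
[([0.504, 0.04, 0.012], 0.73), ([0.497, 0.338, 0.021], 0.55)]
4.6417
[([0.525, -0.401, 0.034], 0.82), ([0.484, -0.318, 0.033], 0.7), ([0.617, 0.026, 0.159], 0.36)]
w_nest 0.071859226 [0.5513 0.0499 0.0121] 0.9959635416666667
w_st 0.07153867 [ 0.5457 -0.3159  0.0333] 0.9960123697916666
[-0.5697 -0.0216 -0.1219] [ 0.0208 -0.0471  0.0128]
```

View pics/both.png

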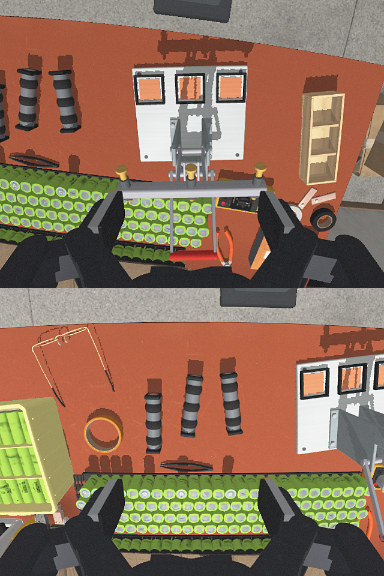

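The wrist views show three pads (150,88), (190,88), (231,88) in the 0.6-scale picture, and the three sticks at (231,403), (190,405), (153,420), all unobstructed.

```bash
python3 - <<'E'
from h import *
z=np.load('pics/w_st.npz'); W=world(z,z['d']); ok=z['d']>0
for b in [(.4,.56,-.275,-.2),(.4,.57,-.355,-.285),(.44,.61,-.45,-.375)]:
    r=rect(W,ok,b,(.012,.06)); print('stick',r); 
    for zz in [(.03,.06)]: print('   top',rect(W,ok,b,zz)[:2])
z=np.load('pics/w_nest.npz'); W=world(z,z['d']); ok=z['d']>0; p=z['p'].astype(int)
white=(p.min(-1)>140)&(p.max(-1)-p.min(-1)<40)
print('nest',rect(W,ok&white,(.38,.7,-.1,.17),(.005,.02)))
print('tray',rect(W,ok,(.36,.64,.26,.40),(.03,.06)))
cop=(p[...,0]>150)&(p[...,0]-p[...,2]>50)&(W[...,2]<.03)&(W[...,2]>.007)&(W[...,0]<.5)&(W[...,0]>.38)&(abs(W[...,1]-.03)<.13)&(p[...,1]>80)
n,l,s,c=cv2.connectedComponentsWithStats(cop.astype(np.uint8))
for i in range(1,n):
    if s[i,4]>200: print('pad',s[i,4],W[l==i].mean(0),cv2.minAreaRect(W[l==i][:,:2].astype(np.float32)*1000))
blk=(p.max(-1)<60)&(W[...,2]>.014)&(W[...,2]<.03)&(W[...,0]<.5)&(W[...,0]>.38)&(abs(W[...,1]-.03)<.14)&ok
n,l,s,c=cv2.connectedComponentsWithStats(blk.astype(np.uint8))
for i in range(1,n):
    if s[i,4]>100: print('frame',s[i,4],W[l==i][:,2].mean(),cv2.minAreaRect(W[l==i][:,:2].astype(np.float32)*1000))
E
```

```text
stick (((485.4928283691406, -232.6400146484375), (130.25286865234375, 35.95629119873047), 8.907089233398438), np.float64(0.03368318250364212), np.int64(2625))
   top (((485.664306640625, -232.5034637451172), (129.8636016845703, 32.468910217285156), 8.997983932495117), np.float64(0.03455001270900318))
stick (((490.3349609375, -317.1460266113281), (35.444618225097656, 129.2108917236328), 82.60792541503906), np.float64(0.03363780220272166), np.int64(2575))
   top (((490.5723571777344, -317.20660400390625), (31.785011291503906, 128.71717834472656), 82.54102325439453), np.float64(0.03451356040718895))
stick (((529.2568969726562, -400.68853759765625), (35.74198532104492, 130.9150848388672), 87.89503479003906), np.float64(0.033475797678043914), np.int64(2490))
   top (((529.446533203125, -400.8837585449219), (32.444332122802734, 130.51919555664062), 87.8875732421875), np.float64(0.034412929673630216))
nest (((488.9617004394531, 38.82591247558594), (209.3450469970703, 239.85118103027344), 8.241358757019043), np.float64(0.01152196786505942), np.int64(14331))
tray (((499.9310607910156, 332.606
[... 397 characters left out ...]
 7.948829650878906)
pad 405 [0.42957366 0.03173154 0.01363772] ((429.67041015625, 31.538928985595703), (43.88151550292969, 16.49012565612793), 7.205372333526611)
pad 246 [0.42647682 0.04691861 0.01362908] ((426.9745788574219, 47.129241943359375), (42.45371627807617, 10.223902702331543), 7.444943904876709)
frame 618 0.021003414961707982 ((416.23388671875, 113.55077362060547), (61.269351959228516, 61.13716506958008), 8.638083457946777)
frame 637 0.02129513777782089 ((428.71734619140625, 30.317142486572266), (61.357521057128906, 60.69523620605469), 8.319073677062988)
frame 654 0.02080051627930661 ((440.57208251953125, -53.187782287597656), (61.20115661621094, 61.94189453125), 7.642512321472168)
```

```bash
cat >> h.py <<'E'
ST=[((.4855,-.2326),8.95),((.4904,-.3172),-7.4),((.5293,-.4007),-2.1)]
NY=8.2; PAD=[(.4168,.1140),(.4290,.0302),(.4412,-.0538)]
def ft(n=15):
    F=[];T=[]
    for _ in range(n): F.append(m.current_force());T.append(m.current_ft_torque());m.dwell(.02)
    return np.mean(F,0),np.mean(T,0)
def lift_test(k,s):
    """grip stick k at its band on side s (+1/-1 along its x), lift a little, return moment change"""
    (x,y),a=ST[k]; u=np.array([np.cos(np.radians(a)),np.sin(np.radians(a))]); p=np.array([x,y])+s*.037*u
    m.set_gripper(.7)
    m.move_ptp((*p,.12),Rt(a)); m.move_l((*p,.03),max_speed=.2); f0,t0=ft()
    m.move_l((*p,.001),max_speed=.08); m.set_gripper(0.,100); w=m.current_grip_width()
    m.move_l((*p,.026),max_speed=.06); m.dwell(.3); f,t=ft()
    L=(np.cross([0,0,1],[*u,0])@(t-t0))   # + means centre of mass toward +u? see sign
    print('stick',k,'side',s,'dF',np.round(f-f0,2),'dT',np.round(t-t0,4),'about axis',round(L,4),'width',round(w,3),'t',m.current_time())
E
python3 - <<'E'
from h import *
lift_test(0,1); snap('wrist','l0.png')
E
```

```text
stick 0 side 1 dF [-0.29  0.19 -2.47] dT [ 0.     -0.0555 -0.0233] about axis -0.0548 width 0.376 t 9.0667
```

View pics/l0.png

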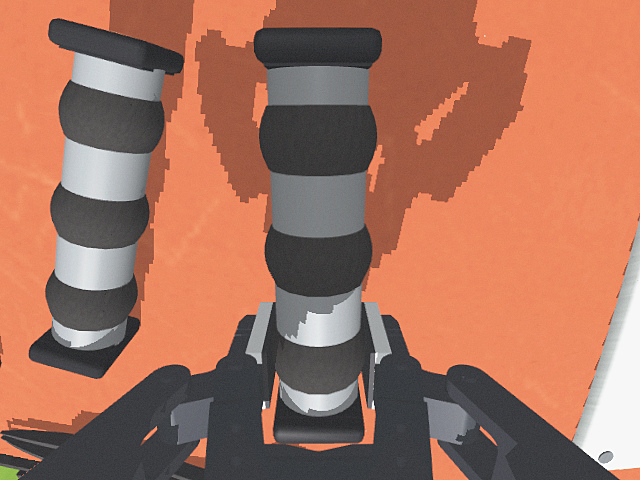

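The stick is held level and clear. Lever is about 22 mm, so its heavy end is at the gripped +x end; I regrip at the −x band and let it swing.

```bash
cat >> h.py <<'E'
def putback():
    p=m.current_ee_pos(); m.move_l((p[0],p[1],.002),max_speed=.06); m.set_gripper(.7); m.move_l((p[0],p[1],.12),max_speed=.2)
def hang():
    p=m.current_ee_pos(); m.move_l((p[0],p[1],.17),max_speed=.15); m.set_gripper(0.,20); m.dwell(1.5)
    f,t=ft(8); print('hang force',np.round(f,2),'T',np.round(t,3),'w',round(m.current_grip_width(),3)); m.set_gripper(0.,60)
E
python3 - <<'E'
from h import *
putback(); lift_test(0,-1); hang(); snap('wrist','h0.png'); print(m.current_time())
E
```

```text
stick 0 side -1 dF [-0.06 -0.04 -2.9 ] dT [-0.0065  0.1497  0.0096] about axis 0.1489 width 0.381 t 14.2583
hang force [-0.03 -0.02 -2.97] T [-0.038  0.154 -0.001] w 0.381
17.4833
```

View pics/h0.png

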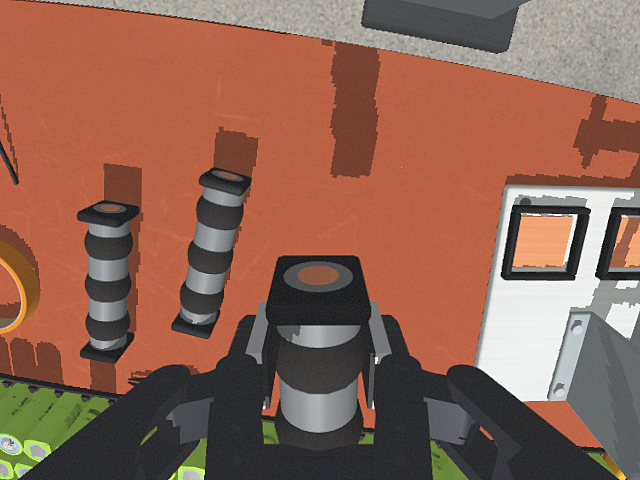

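Moment unchanged and the cap disc (320,275) faces the camera: the stick is still level. I loosen the fingers in small steps.

```bash
python3 - <<'E'
from h import *
print(m.current_grip_force(),m.current_grip_width())
m.set_gripper(0.,20); m.dwell(.3); print(m.current_grip_force(),m.current_grip_width())
w=m.current_grip_width()
for i in range(14):
    m.set_gripper(w+.002*i-.012,20); m.dwell(.25); t=m.current_ft_torque()
    print(i,round(w+.002*i-.012,3),np.round(m.current_grip_force(),1),round(m.current_grip_width(),4),np.round(t,3))
    if abs(t[1])<.07: break
E
```

```text
99.29154753684998 0.37610157904972896
99.29134368896484 0.3777257519419622
0 0.366 99.3 0.3816 [-0.008  0.203  0.007]
1 0.368 99.3 0.378 [-0.014  0.145  0.016]
2 0.37 99.3 0.3809 [ 0.028  0.135 -0.02 ]
3 0.372 99.3 0.3769 [-0.035  0.184  0.041]
4 0.374 98.0 0.3797 [-0.042  0.157  0.013]
5 0.376 91.9 0.3784 [-0.081  0.17  -0.02 ]
6 0.378 86.2 0.3819 [-0.023  0.129 -0.041]
7 0.38 80.5 0.3851 [0.015 0.161 0.012]
8 0.382 74.9 0.3868 [ 0.001  0.151 -0.008]
9 0.384 69.4 0.386 [-0.046  0.19   0.011]
10 0.386 64.0 0.3861 [ 0.03   0.179 -0.079]
11 0.388 58.7 0.3848 [0.002 0.116 0.015]
12 0.39 53.6 0.3916 [-0.023  0.112 -0.006]
13 0.392 48.5 0.3948 [-0.013  0.137 -0.051]
```

```bash
cat >> h.py <<'E'
def swing(w0=.400,fmin=6):
    w=w0
    while w<.43:
        m.set_gripper(w,20); m.dwell(.15)
        g=m.current_grip_force(); t=ft(6)[1]
        print(round(w,4),'grip',round(g,1),'|T|',round(np.hypot(t[0],t[1]),3))
        if np.hypot(t[0],t[1])<.06 or g<fmin: break
        w+=.0015 if g<20 else .003
    m.dwell(1.0); f,t=ft(8); print('f',np.round(f,2),'t',np.round(t,3),m.current_grip_force())
    return w
E
python3 - <<'E'
from h import *
swing(); m.set_gripper(0.,60); snap('wrist','h1.png'); snap('side','h1s.png'); print(m.current_time(),m.current_grip_force())
a=cv2.imread('pics/h1.png');b=cv2.imread('pics/h1s.png');cv2.imwrite('pics/both2.png',cv2.resize(np.vstack([a,b]),None,fx=.6,fy=.6))
E
```

```text
0.4 grip 29.0 |T| 0.152
0.403 grip 22.6 |T| 0.121
0.406 grip 16.9 |T| 0.038
f [ 0.01 -0.   -2.87] t [-0.014  0.082 -0.005] 16.923985183238983
27.3833 59.72815275192261
```

View pics/both2.png

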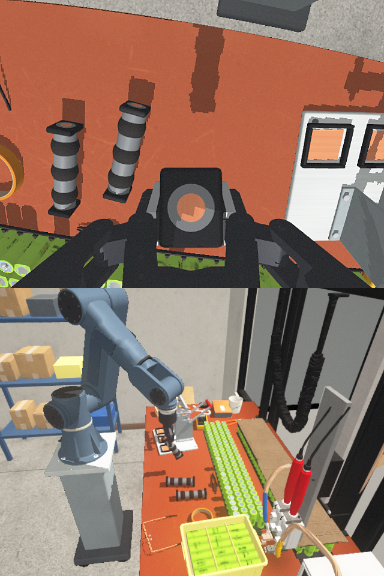

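The wrist view shows the cap disc (192,207) tipped up towards the camera, so the stick has only partly swung; I ease to a lighter grip.

```bash
sed -i 's/if np.hypot(t\[0\],t\[1\])<.06 or g<fmin: break/if g<fmin: break/; s/def swing(w0=.400,fmin=6)/def swing(w0=.403,fmin=8.5)/; s/w+=.0015 if g<20 else .003/w+=.0015/' h.py; cat >> h.py <<'E'
def capnormal(fn):
    """plane of the held stick's upper cap from the wrist depth"""
    z=np.load('pics/'+fn); W=world(z,z['d']); p=np.array(m.current_ee_pos())
    q=(np.hypot(W[...,0]-p[0],W[...,1]-p[1])<.028)&(W[...,2]>p[2]+.036)&(W[...,2]<p[2]+.053)&(z['p'].max(-1)<200)
    P=W[q]
    if len(P)<80: return len(P)
    c=P.mean(0); n=np.linalg.svd(P-c)[2][2]; n*=np.sign(n[2]); return len(P),np.round(c,4),np.round(n,3)
E
python3 - <<'E'
from h import *
swing(.405); m.set_gripper(0.,60); snap('wrist','h2.png'); print(m.current_time(),m.current_ee_pos(),capnormal('h2.npz'))
E
```

```text
0.405 grip 18.7 |T| 0.09
0.4065 grip 16.0 |T| 0.074
0.408 grip 13.4 |T| 0.042
0.4095 grip 11.0 |T| 0.017
0.411 grip 8.8 |T| 0.011
0.4125 grip 6.8 |T| 0.032
f [ 0.1   0.04 -2.53] t [-0.002  0.001  0.004] 6.766786873340607
31.5833 [ 0.44890934 -0.23829582  0.16998733] (13554, array([ 0.4405, -0.2395,  0.213 ]), array([-0.153, -0.021,  0.988]))
```

View pics/h2.png

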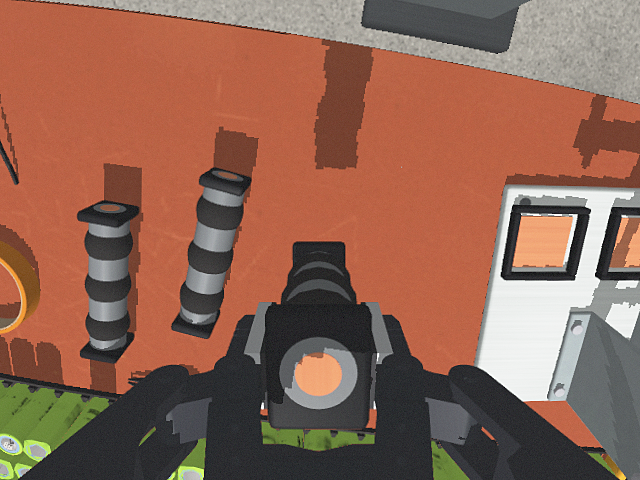

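```bash
cat >> h.py <<'E'
def tilt(fn):
    """tilt of the held stick from the flat disc on its upper cap: normal along tool fwd (-x tool) and finger line"""
    z=np.load('pics/'+fn); W=world(z,z['d']); P=W[340:408,285:352].reshape(-1,3)
    P=P[abs(P[:,2]-np.median(P[:,2]))<.012]
    for _ in range(3):
        c=P.mean(0); n=np.linalg.svd(P-c)[2][2]; n*=np.sign(n[2]); e=abs((P-c)@n); P=P[e<=max(np.percentile(e,80),.0005)]
    R=np.array(m.current_tcp_rot()); return np.round(c,4),'tilt fwd',np.round(-n@R[:,0],3),'along fingers',np.round(n@R[:,1],3),'rms',e.std()
E
python3 - <<'E'
from h import *
print(tilt('h2.npz'))
z=np.load('pics/h2.npz'); W=world(z,z['d'])
# visible line of bottom cap (rows 242..262)
for r in (243,250,258,275,290,310): print(r,np.round(W[r,320],4))
for c in (270,300,320,345,365): print([np.round(W[r,c],4).tolist() for r in (325,372,420)])
E
```

```text
(array([ 0.4419, -0.2392,  0.2135]), 'tilt fwd', np.float64(-0.174), 'along fingers', np.float64(-0.005), 'rms', np.float64(0.00015813747176306295))
243 [ 0.444  -0.2375  0.089 ]
250 [ 0.4483 -0.2368  0.0894]
258 [ 0.4421 -0.238   0.1183]
275 [ 0.4355 -0.2392  0.1548]
290 [ 0.4293 -0.2403  0.1822]
310 [ 0.4229 -0.2415  0.2086]
[[0.4291, -0.2553, 0.2105], [0.444, -0.2534, 0.2127], [0.4599, -0.2513, 0.2156]]
[[0.4276, -0.2466, 0.2107], [0.4419, -0.2445, 0.2136], [0.4583, -0.2422, 0.2157]]
[[0.4267, -0.2409, 0.2107], [0.4408, -0.2386, 0.2138], [0.4577, -0.236, 0.2153]]
[[0.4257, -0.2336, 0.2105], [0.4395, -0.2313, 0.2139], [0.4558, -0.2285, 0.216]]
[[0.4245, -0.2279, 0.211], [0.4402, -0.2249, 0.2118], [0.4547, -0.2224, 0.2162]]
```

The disc plane shows a 10° leftover tilt, so I ease a bit lighter to reduce it.

```bash
python3 - <<'E'
from h import *
for w in (.4125,.4135,.4145,.4150):
    m.set_gripper(w,20); m.dwell(.4); g=m.current_grip_force()
    snap('wrist','h3.png'); print(w,g,tilt('h3.npz'))
    if g<4: break
m.set_gripper(0.,60); snap('wrist','h3.png'); print(tilt('h3.npz'),m.current_time())
E
```

```text
0.4125 6.7580824345350266 (array([ 0.4415, -0.2391,  0.2138]), 'tilt fwd', np.float64(-0.113), 'along fingers', np.float64(-0.003), 'rms', np.float64(0.0001536624940082547))
0.4135 5.520119592547417 (array([ 0.4415, -0.2391,  0.2138]), 'tilt fwd', np.float64(-0.097), 'along fingers', np.float64(-0.003), 'rms', np.float64(0.0001510389904287874))
0.4145 4.3775758892297745 (array([ 0.4416, -0.2392,  0.2139]), 'tilt fwd', np.float64(-0.074), 'along fingers', np.float64(-0.002), 'rms', np.float64(0.0001498537491740644))
0.415 3.844875767827034 (array([ 0.4414, -0.2392,  0.2139]), 'tilt fwd', np.float64(-0.068), 'along fingers', np.float64(-0.002), 'rms', np.float64(0.000148540496829139))
(array([ 0.4417, -0.239 ,  0.2134]), 'tilt fwd', np.float64(-0.109), 'along fingers', np.float64(-0.004), 'rms', np.float64(0.00015466003462201946)) 34.5167
```

```bash
cat >> h.py <<'E'
def place_pad(k,tl,zh=.17):
    """hold hanging stick with forward tilt tl (n fwd); stand it on pad k"""
    u=np.array([np.cos(np.radians(NY)),np.sin(np.radians(NY))]); p=np.array(PAD[k])+.102*tl*u
    c=m.current_ee_pos(); m.move_l((.40,c[1],.19),Rt(NY),max_speed=.25); m.move_l((p[0]-.0,p[1],.19),max_speed=.25); m.move_l((*p,.125),max_speed=.15); f0=ft(6)[0]
    z=.112
    m.move_l((*p,z),max_speed=.08)
    while z>.096:
        z-=.0015; m.move_l((*p,z),max_speed=.05); f=ft(3)[0]-f0
        if f[2]>2: break
    print('contact z',z,np.round(f,2))
    m.set_gripper(.4145,20); m.dwell(.2); p=p-.03*tl*u*0; m.set_gripper(.47); m.dwell(.4); m.set_gripper(.62)
    m.move_l((*p,.20),max_speed=.2)
E
python3 - <<'E'
from h import *
place_pad(0,-.1); print(m.current_time())
m.move_l((.40,-.1,.25),max_speed=.3)
p,d,c=snap('wrist','p0.png')
E
```

```text
contact z 0.09999999999999999 [ 0.71  0.07 13.41]
41.7917
```

View pics/p0.png

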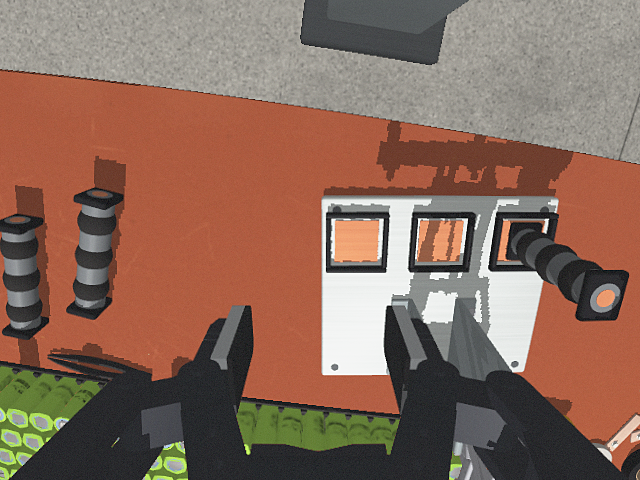

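The stick stands in the left frame, its base at (520,238) and top at (605,297). Now the second stick.

```bash
cat >> h.py <<'E'
def lift_test2(k,s):
    import io,contextlib
    (x,y),a=ST[k]; u=np.array([np.cos(np.radians(a)),np.sin(np.radians(a))]); p=np.array([x,y])+s*.037*u
    m.set_gripper(.7); m.move_ptp((*p,.12),Rt(a)); m.move_l((*p,.03),max_speed=.2); f0,t0=ft(10)
    m.move_l((*p,.001),max_speed=.08); m.set_gripper(0.,100)
    m.move_l((*p,.026),max_speed=.06); m.dwell(.2); f,t=ft(20)
    L=np.cross([0,0,1],[*u,0])@(t-t0); print('stick',k,'side',s,'dFz',round(f[2]-f0[2],2),'L',round(L,4),'t',m.current_time()); return L
def do_stick(k,s):
    L=lift_test2(k,s)
    if abs(L)<.1:
        putback(); L=lift_test2(k,-s)
        if abs(L)<.1: print('UNSURE'); return None
    p=m.current_ee_pos(); m.move_l((p[0],p[1],.17),max_speed=.15)
    for w in (.404,.408,.411,.4135,.415):
        m.set_gripper(w,20); m.dwell(.5); g=m.current_grip_force()
        if g<4: break
    m.dwell(.3); m.set_gripper(.404,20); m.dwell(.2); fn=f'hs{k}.png'; snap('wrist',fn); r=tilt(fn[:-4]+'.npz'); print('g',g,r,m.current_time()); return r
E
python3 - <<'E'
from h import *
r=do_stick(1,-1)
if r is not None and abs(r[2])<.16 and r[-1]<4e-4: place_pad(1,r[2]); print('placed',m.current_time())
E
```

```text
stick 1 side -1 dFz -2.39 L 0.151 t 46.7083
g 3.8624688237905502 (array([ 0.4463, -0.311 ,  0.2137]), 'tilt fwd', np.float64(-0.106), 'along fingers', np.float64(0.007), 'rms', np.float64(0.00014957454636534611)) 52.1667
contact z 0.106 [ 1.58  0.38 11.79]
placed 58.2417
```

```bash
python3 - <<'E'
from h import *
m.move_l((.40,-.1,.25),max_speed=.3)
p,d,c=snap('wrist','p1.png')
W=world(c,d); q=(W[...,2]>.10)&(W[...,2]<.16)&(W[...,0]<.52)&(abs(W[...,1]-.06)<.1)&(W[...,0]>.36)
n,l,s,cc=cv2.connectedComponentsWithStats(q.astype(np.uint8))
for i in range(1,n):
    if s[i,4]>60:
        P=W[l==i]; t=P[P[:,2]>np.percentile(P[:,2],95)-.006]; print(s[i,4],P[:,2].max(),t.mean(0),cv2.minAreaRect(t[:,:2].astype(np.float32)*1000))
E
```

```text
3415 0.14566727014930647 [0.4142246  0.11174682 0.14322746] ((415.2822265625, 113.9052505493164), (40.12481689453125, 33.51566696166992), 8.61307430267334)
495 0.13947666811812096 [0.48999957 0.06418057 0.13211895] ((490.5019226074219, 63.853118896484375), (4.234699726104736, 7.512427806854248), 45.65513610839844)
```

View pics/p1.png

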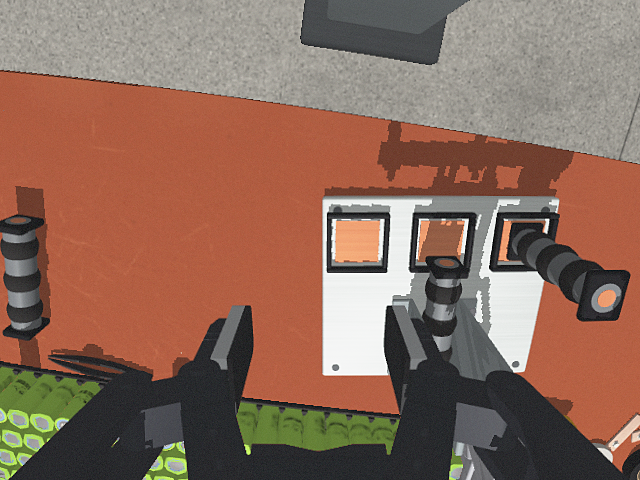

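Stick 2 did not stay up: it now leans or lies behind the middle pad from (445,262) to (440,350); its tilt changed in transit under the 20 N hold. I measure its pose.

```bash
python3 - <<'E'
from h import *
z=np.load('pics/p1.npz'); W=world(z,z['d'])
for r in range(252,352,6):
    row=[c for c in range(415,475) if abs(W[r,c,1]-.045)<.05 and W[r,c,2]>.02]
    if row: P=W[r,row]; i=P[:,2].argmax(); print(r,row[0],row[-1],'zmax',np.round(P[i],3),'y mid',np.round((P[:,1].min()+P[:,1].max())/2,3))
snap('side','p1s.png')
a=cv2.imread('pics/p1s.png')[190:330,190:400]; cv2.imwrite('pics/p1sc.png',cv2.resize(a,None,fx=3.5,fy=3.5,interpolation=cv2.INTER_CUBIC))
E
```

```text
252 415 472 zmax [0.433 0.061 0.024] y mid 0.032
258 415 471 zmax [0.441 0.035 0.028] y mid 0.034
264 427 470 zmax [0.442 0.033 0.042] y mid 0.04
270 415 469 zmax [0.444 0.025 0.055] y mid 0.036
276 429 468 zmax [0.447 0.035 0.058] y mid 0.033
282 426 460 zmax [0.456 0.033 0.053] y mid 0.034
288 425 461 zmax [0.462 0.034 0.053] y mid 0.035
294 426 460 zmax [0.468 0.034 0.054] y mid 0.035
300 427 457 zmax [0.474 0.039 0.054] y mid 0.035
306 415 466 zmax [0.482 0.037 0.051] y mid 0.041
312 415 474 zmax [0.488 0.039 0.051] y mid 0.047
318 415 474 zmax [0.488 0.064 0.057] y mid 0.039
324 427 474 zmax [0.49  0.062 0.067] y mid 0.046
330 429 474 zmax [0.495 0.063 0.068] y mid 0.049
336 432 474 zmax [0.5   0.064 0.071] y mid 0.051
342 435 474 zmax [0.505 0.065 0.073] y mid 0.054
348 438 474 zmax [0.511 0.066 0.074] y mid 0.057
```

View pics/p1sc.png

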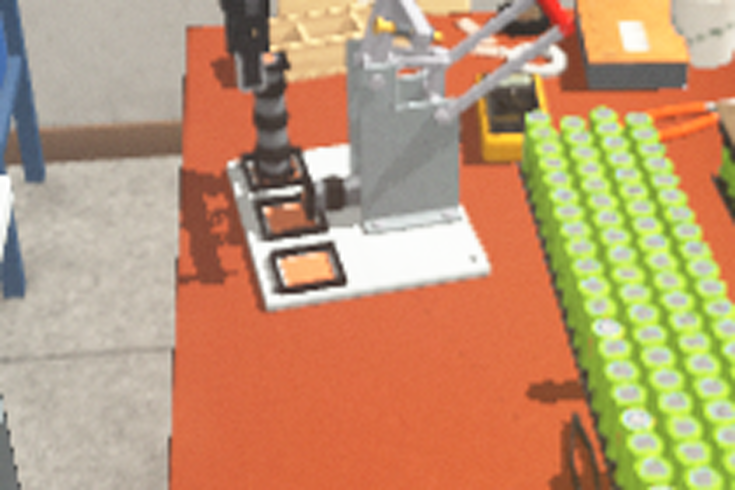

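The stick lies level, its near cap at x≈0.442 in the middle frame's well and its far end between the bracket cheeks. I grasp its near band with the tool leaning towards the robot, draw it out, feel it, and lay it on the bench.

```bash
cat >> h.py <<'E'
def Rtilt(a,th):
    """tool leaning back towards robot by th deg, fingers pointing forward-down"""
    R=Rt(a); t=np.radians(th); f=-R[:,0]; z=np.sin(t)*f+np.cos(t)*np.array([0,0,-1.]); y=R[:,1]; return np.column_stack([np.cross(y,z),y,z])
E
python3 - <<'E'
from h import *
th=35; R=Rtilt(NY,th); u=np.array([np.cos(np.radians(NY)),np.sin(np.radians(NY)),0]); 
g=np.array([.466,.0352,.038]); tcp=g+.017*R[:,2]
pre=tcp-.10*R[:,2]; out=tcp+[0,0,.016]-.125*u
for q in (pre,tcp,out,out+[0,0,.1],np.array([.44,-.30,.04]),np.array([.44,-.30,.15])): print(np.round(q,3),m.inverse_kinematics(q,R))
print(np.linalg.det(R))
E
```

```text
[0.419 0.028 0.106] [-0.14891796  0.22353168  2.46145053  2.24457523  0.21291671  2.21519239]
[0.476 0.037 0.024] [-0.09746332  0.54562147  2.34480613  2.75528388  0.37118861  1.73478687]
[0.352 0.019 0.04 ] [-0.2472265   0.45518667  2.63489766  2.72070124  0.56352921  1.60747912]
[0.352 0.019 0.14 ] [-0.2472265  -0.01870357  2.58194563  1.55421366  0.22005095  2.83349726]
[ 0.44 -0.3   0.04] [-0.94543245  0.58248609  2.08841964  1.31222956  0.55346312  2.44085607]
[ 0.44 -0.3   0.15] None
1.0
```

```bash
python3 - <<'E'
from h import *
np.set_printoptions(precision=3,suppress=True)
u=np.array([np.cos(np.radians(NY)),np.sin(np.radians(NY)),0])
for th in (15,20,25):
    R=Rtilt(NY,th); R0=Rtilt(0,th)
    g=np.array([.464,.0348,.039]); tcp=g+.017*R[:,2]
    pre=tcp-.10*R[:,2]; out=tcp+[0,0,.016]-.125*u
    for q in (pre,tcp,out,out+[0,0,.12]): print(th,np.round(q,3),m.inverse_kinematics(q,R))
    for q in ([.44,-.30,.02],[.44,-.30,.15]): print(th,q,m.inverse_kinematics(q,R0))
E
```

```text
15 [0.443 0.032 0.119] [-0.066  0.24   2.185  0.12   0.463 -1.881]
15 [0.468 0.035 0.023] [-0.052  0.501  2.164  0.227  0.225 -1.981]
15 [0.345 0.018 0.039] [-0.14   0.333  2.454  0.618  0.125 -2.46 ]
15 [0.345 0.018 0.159] [-0.14  -0.033  2.365  0.136  0.563 -1.961]
15 [0.44, -0.3, 0.02] [-0.777  0.586  1.976  0.452  0.429 -2.746]
15 [0.44, -0.3, 0.15] [-0.777  0.345  1.92   0.283  0.708 -2.548]
20 [0.436 0.031 0.117] [-0.083  0.215  2.258  0.235  0.336 -2.006]
20 [0.47  0.036 0.023] [-0.063  0.498  2.214  0.677  0.112 -2.438]
20 [0.346 0.018 0.039] [-0.163  0.339  2.503  1.894  0.109  2.528]
20 [0.346 0.018 0.159] [-0.163 -0.062  2.414  0.231  0.467 -2.067]
20 [0.44, -0.3, 0.02] None
20 [0.44, -0.3, 0.15] [-0.811  0.329  1.967  0.426  0.644 -2.698]
25 [0.429 0.03  0.114] [-0.103  0.201  2.329  0.509  0.213 -2.294]
25 [0.471 0.036 0.024] [-0.074  0.502  2.263  2.077  0.104  2.436]
25 [0.347 0.018 0.04 ] [-0.189  0.358  2.551  2.488  0.229  1.908]
25 [0.347 0.018 0.16 ] [-0.189 -0.084  2.463  0.388  0.373 -2.238]
25 [0.44, -0.3, 0.02] None
25 [0.44, -0.3, 0.15] None
```

```bash
python3 - <<'E'
from h import *
np.set_printoptions(precision=3,suppress=True)
u=np.array([np.cos(np.radians(NY)),np.sin(np.radians(NY)),0])
th=13; R=Rtilt(NY,th); g=np.array([.461,.0345,.040]); tcp=g+.017*R[:,2]
m.set_gripper(.62); m.move_l((.40,.0,.20),max_speed=.25)
pre=tcp-.12*R[:,2]; m.move_l(pre,R,max_speed=.15)
m.move_l(tcp-.05*R[:,2],max_speed=.15); f0,t0=ft(8)
for d in (.035,.02,.01,.005,0):
    m.move_l(tcp-d*R[:,2],max_speed=.06); f=ft(3)[0]-f0; print(d,f)
    if np.linalg.norm(f)>6: print('touch'); break
else:
    m.set_gripper(0.,100); print('w',m.current_grip_width(),m.current_grip_force(),ft(3)[0]-f0)
    q=np.array(m.current_ee_pos()); m.move_l(q+[0,0,.016],max_speed=.05); print('lift',ft(5)[0]-f0)
    m.move_l(q+[0,0,.016]-.06*u,max_speed=.06); print(ft(5)[0]-f0); m.move_l(q+[0,0,.02]-.125*u,max_speed=.08)
    m.dwell(.3); f,t=ft(15); print('out',f-f0,t-t0,'L',np.cross([0,0,1],u)@(t-t0))
print(m.current_time(),m.current_ee_pos(),m.current_qpos())
E
```

```text
0.035 [ 0.218  0.049 -0.176]
0.02 [-0.131  0.012  0.283]
0.01 [-0.093  0.076 -0.078]
0.005 [-0.271  0.137 -0.184]
0 [-0.064 -0.317  0.134]
w 0.36823127221055973 98.16814184188843 [-3.933  1.516  9.97 ]
lift [-0.289  0.449 -2.352]
[-0.226 -0.093 -2.361]
out [-0.254 -0.257 -2.276] [-0.031  0.133  0.005] L 0.1359928059094071
66.75 [0.341 0.017 0.044] [-0.134  0.312  2.44   0.347  0.182 -2.183]
```

It came out, and the lever of about 58 mm confirms the heavy end is the far one. I lay it on the bench and regrip properly at its light-end band.

```bash
cat >> h.py <<'E'
ST[1]=((.475,-.30),0.)
def place_pad2(k):
    """hold firm, measure the tilt just above the pad, place, set upright, release"""
    u=np.array([np.cos(np.radians(NY)),np.sin(np.radians(NY))]); v=np.array([-u[1],u[0]]); P=np.array(PAD[k])
    m.set_gripper(0.,60); c=m.current_ee_pos(); m.move_l((.395,c[1],.19),Rt(NY),max_speed=.22)
    q=P-.010*u; m.move_l((*q,.19),max_speed=.22); m.dwell(.2); fn=f'pp{k}.png'; snap('wrist',fn); r=tilt(fn[:-4]+'.npz'); print(r)
    if abs(r[2])>.2 or r[-1]>4e-4: print('STOP'); return
    p=P+.102*r[2]*u+.102*r[4]*v; m.move_l((*p,.125),max_speed=.15); f0=ft(6)[0]; m.move_l((*p,.107),max_speed=.08)
    f=ft(4)[0]-f0; print('at .107',np.round(f,1))
    if f[2]>3: print('FRAME?'); return
    z=.107
    while z>.096:
        z-=.001; m.move_l((*p,z),max_speed=.05); f=ft(3)[0]-f0
        if f[2]>2: break
    print('contact z',z,np.round(f,2))
    m.set_gripper(.4145,20); m.dwell(.2); m.set_gripper(.46); m.dwell(.4); m.set_gripper(.62); m.move_l((*p,.20),max_speed=.2); print('placed',m.current_time())
E
python3 - <<'E'
from h import *
p=np.array(m.current_ee_pos()); R=np.array(m.current_tcp_rot())
m.move_l(p+[0,0,.11],max_speed=.15)
R=Rtilt(0,13); g=np.array([.43,-.30,.0245]); t=g+.017*R[:,2]
m.move_l(t+[0,.1,.12],R,max_speed=.25); m.move_l(t+[0,0,.06],max_speed=.2); m.move_l(t,max_speed=.08); print(m.current_force())
m.set_gripper(.7); m.move_l(t-.1*R[:,2],max_speed=.2)
m.move_l((.40,-.25,.25),Rt(0),max_speed=.25); print(m.current_time())
p,d,c=snap('wrist','lay.png'); W=world(c,d)
print(rect(W,d>0,(.38,.57,-.35,-.25),(.012,.06)))
E
```

```text
[-0.78917115  1.39147657 -0.28406331]
72.1667
(((475.9650573730469, -298.91864013671875), (131.23948669433594, 35.11879348754883), 0.0022966715041548014), np.float64(0.03359486626332575), np.int64(4188))
```

```bash
sed -i 's/^ST\[1\]=.*/ST[1]=((.476,-.2993),0.)/' h.py; python3 - <<'E'
from h import *
r=do_stick(1,-1)
if r is not None and abs(r[2])<.16: place_pad2(1); print(m.current_time(),m.current_ee_pos())
E
```

```text
stick 1 side -1 dFz -2.61 L 0.043 t 75.8167
stick 1 side 1 dFz -2.34 L -0.1306 t 80.8583
g 3.862338960170746 (array([ 0.5073, -0.2989,  0.2147]), 'tilt fwd', np.float64(0.022), 'along fingers', np.float64(-0.001), 'rms', np.float64(0.00022637724819278896)) 86.3167
(array([0.4138, 0.028 , 0.2345]), 'tilt fwd', np.float64(0.034), 'along fingers', np.float64(-0.004), 'rms', np.float64(0.0002259692213068442))
at .107 [0.1 0.6 0.1]
contact z 0.10099999999999999 [-0.39  0.29  5.21]
placed 94.0083
94.0083 [0.43203544 0.03028342 0.19919149]
```

```bash
cat >> h.py <<'E'
def tops(W):
    q=(W[...,2]>.137)&(W[...,2]<.150)&(W[...,0]<.47)&(W[...,0]>.37)&(abs(W[...,1]-.03)<.13)
    n,l,s,cc=cv2.connectedComponentsWithStats(q.astype(np.uint8)); o=[]
    for i in range(1,n):
        if s[i,4]>150: r=cv2.minAreaRect(W[l==i][:,:2].astype(np.float32)*1000); o.append((s[i,4],np.round(r[0]).tolist(),np.round(r[1]).tolist(),round(r[2],1),round(float(W[l==i][:,2].mean()),4)))
    return o
E
python3 - <<'E'
from h import *
m.move_l((.40,-.1,.26),max_speed=.3); p,d,c=snap('wrist','p2.png'); o=tops(world(c,d)); print(o)
if len(o)==2:
    r=do_stick(2,-1)
    if r is not None and abs(r[2])<.16:
        place_pad2(2); m.move_l((.36,.03,.30),max_speed=.25); p,d,c=snap('wrist','p3.png'); print(tops(world(c,d)),m.current_time())
E
```

```text
[(np.int32(2225), [427.0, 30.0], [40.0, 33.0], 7.6, 0.1433), (np.int32(2106), [415.0, 113.0], [40.0, 33.0], 9.0, 0.1431)]
stick 2 side -1 dFz -2.77 L 0.044 t 98.9833
stick 2 side 1 dFz -2.54 L -0.1388 t 104.025
g 3.8594041764736176 (array([ 0.5608, -0.4014,  0.2146]), 'tilt fwd', np.float64(0.016), 'along fingers', np.float64(-0.001), 'rms', np.float64(0.00022717200822563687)) 109.4833
(array([ 0.4259, -0.056 ,  0.2345]), 'tilt fwd', np.float64(0.023), 'along fingers', np.float64(0.0), 'rms', np.float64(0.0002325683859972017))
at .107 [ 0.1  0.1 -0.1]
contact z 0.104 [1.7  1.56 7.32]
placed 116.6
[(np.int32(1717), [426.0, 30.0], [40.0, 32.0], 8.5, 0.1433), (np.int32(1568), [415.0, 114.0], [40.0, 33.0], 8.1, 0.1433)] 117.4167
```

View pics/p3.png

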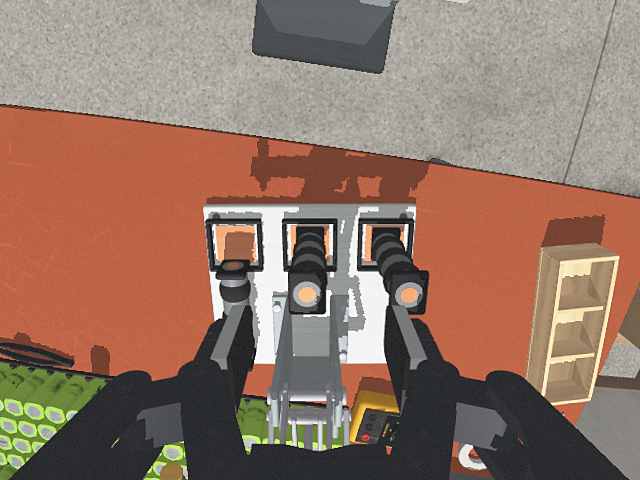

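Pad 2's stick toppled: its near cap is at (233,265) in the frame's rear, the tube lying backwards; the other two stand. I measure it and check what was off in the hold.

```bash
python3 - <<'E'
from h import *
z=np.load('pics/p3.npz'); W=world(z,z['d'])
for r in range(256,330,6):
    row=[c for c in range(212,258) if abs(W[r,c,1]+.05)<.04 and .03<W[r,c,2]<.09]
    if row: P=W[r,row]; i=P[:,2].argmax(); print(r,row[0],row[-1],'zmax',np.round(P[i],3),'ymid',np.round((P[:,1].min()+P[:,1].max())/2,3),'n',len(row))
u=np.array([np.cos(np.radians(NY)),np.sin(np.radians(NY))])
for k in (1,2):
    z=np.load(f'pics/pp{k}.npz'); W=world(z,z['d']); t=np.array(PAD[k])-.010*u
    q=(W[...,2]>.222)&(W[...,2]<.24)&(np.hypot(*(W[...,:2]-t).transpose(2,0,1))<.04)
    n,l,s,c=cv2.connectedComponentsWithStats(q.astype(np.uint8)); i=1+s[1:,4].argmax(); R=cv2.minAreaRect(W[l==i][:,:2].astype(np.float32)*1000)
    print(k,R,'tcp',t,'top centre off along u',(np.array(R[0])/1000-t)@u,'v',(np.array(R[0])/1000-t)@[-u[1],u[0]],s[i])
E
```

```text
262 241 241 zmax [ 0.455 -0.043  0.03 ] ymid -0.043 n 1
268 218 248 zmax [ 0.457 -0.048  0.046] ymid -0.05 n 30
274 215 247 zmax [ 0.457 -0.041  0.059] ymid -0.05 n 33
280 220 248 zmax [ 0.469 -0.052  0.052] ymid -0.048 n 29
286 219 250 zmax [ 0.475 -0.048  0.052] ymid -0.047 n 31
292 219 249 zmax [ 0.481 -0.044  0.054] ymid -0.046 n 30
298 222 248 zmax [ 0.488 -0.044  0.054] ymid -0.045 n 27
304 223 249 zmax [ 0.498 -0.045  0.051] ymid -0.043 n 27
310 223 229 zmax [ 0.507 -0.049  0.049] ymid -0.053 n 7
316 222 252 zmax [ 0.515 -0.051  0.048] ymid -0.041 n 7
1 ((422.3963623046875, 29.622556686401367), (41.17293167114258, 77.26815795898438), 11.13206672668457) tcp [0.41910224 0.02877371] top centre off along u 0.0033815162475590924 v 0.0003703301365633784 [  189   339   259   105 14293]
2 ((435.3426513671875, -54.86519241333008), (41.41807556152344, 77.45584869384766), 7.834428310394287) tcp [ 0.43130224 -0.05522629] top centre off along u 0.004050608288997546 v -0.00021887474221794125 [  189   339   259   106 14346]
```

```bash
cat >> h.py <<'E'
def bottom(fn,t,z0,a=NY):
    """front face (robot side) of the hanging stick's bottom cap, relative to TCP xy t; z0 = TCP z"""
    u=np.array([np.cos(np.radians(a)),np.sin(np.radians(a))]); v=np.array([-u[1],u[0]])
    z=np.load('pics/'+fn); W=world(z,z['d']); D=W[...,:2]-np.array(t); h=W[...,2]-z0
    q=(h>-.0865)&(h<-.076)&(np.hypot(D[...,0],D[...,1])<.05)&(abs(D@v)<.012); P=D[q]
    return q.sum(),'front face u',np.round(np.median(P@u),4),'=> centre',np.round(np.median(P@u)+.02,4),'v',np.round(np.median(P@v),4)
E
python3 - <<'E'
from h import *
u=np.array([np.cos(np.radians(NY)),np.sin(np.radians(NY))])
for k in (1,2): print(k,bottom(f'pp{k}.npz',np.array(PAD[k])-.010*u,.19))
print(bottom('hs2.npz',np.array([.5293,-.4007])+.037*np.array([np.cos(.0367),-np.sin(.0367)]),.17,-2.1))
print(bottom('hs1.npz',(.513,-.2993),.17,0))
print(bottom('h3.npz',(.4489,-.2383),.17,8.95))
E
```

```text
1 (np.int64(360), 'front face u', np.float64(-0.0279), '=> centre', np.float64(-0.0079), 'v', np.float64(-0.0006))
2 (np.int64(412), 'front face u', np.float64(-0.0269), '=> centre', np.float64(-0.0069), 'v', np.float64(-0.0009))
(np.int64(450), 'front face u', np.float64(-0.0255), '=> centre', np.float64(-0.0055), 'v', np.float64(-0.0001))
(np.int64(413), 'front face u', np.float64(-0.0263), '=> centre', np.float64(-0.0063), 'v', np.float64(-0.0001))
(np.int64(570), 'front face u', np.float64(-0.0091), '=> centre', np.float64(0.0109), 'v', np.float64(-0.0008))
```

The true bottom offset read from the image is −7 mm (my plane-fit tilt was biased), so the cap caught the front frame wall. I recover this stick and use the direct measurement.

```bash
cat >> h.py <<'E'
def place_pad3(k):
    u=np.array([np.cos(np.radians(NY)),np.sin(np.radians(NY))]); v=np.array([-u[1],u[0]]); P=np.array(PAD[k])
    m.set_gripper(0.,60); c=m.current_ee_pos(); m.move_l((.395,c[1],.19),Rt(NY),max_speed=.3)
    q=P-.010*u; m.move_l((*q,.19),max_speed=.3); m.dwell(.2); fn=f'pq{k}.png'; snap('wrist',fn); r=bottom(fn[:-4]+'.npz',np.array(m.current_ee_pos())[:2],.19); print(r)
    if abs(r[4])>.02 or r[0]<150: print('STOP'); return
    p=P-r[4]*u; m.move_l((*p,.125),max_speed=.2); f0=ft(5)[0]; z=.104; m.move_l((*p,z),max_speed=.08)
    f=ft(4)[0]-f0; print('at .104',np.round(f,1))
    if f[2]>2.5: print('FRAME?'); return
    while z>.096:
        z-=.001; m.move_l((*p,z),max_speed=.05); f=ft(3)[0]-f0
        if f[2]>2: break
    print('contact z',z,np.round(f,2))
    m.set_gripper(.4145,20); m.dwell(.1); m.set_gripper(.46); m.dwell(.2); m.set_gripper(.62); m.move_l((*p,.20),max_speed=.25); print('placed',m.current_time())
E
python3 - <<'E'
from h import *
np.set_printoptions(precision=3,suppress=True)
u=np.array([np.cos(np.radians(NY)),np.sin(np.radians(NY)),0])
R=Rtilt(NY,13); g=np.array([.478,-.0465,.040]); tcp=g+.017*R[:,2]
m.set_gripper(.62); m.move_l(tcp-.12*R[:,2]-.03*u,R,max_speed=.25)
m.move_l(tcp-.06*R[:,2],max_speed=.2); f0=ft(5)[0]
ok=True
for d in (.03,.01,0):
    m.move_l(tcp-d*R[:,2],max_speed=.08); f=ft(2)[0]-f0
    if np.linalg.norm(f)>6: print('touch',d,f); ok=False; break
if ok:
    m.set_gripper(0.,100); print('w',m.current_grip_width())
    q=np.array(m.current_ee_pos()); m.move_l(q+[0,0,.02],max_speed=.08); f=ft(4)[0]-f0; print('lift',f)
    if f[2]<-1.5:
        m.move_l(q+[0,0,.03]-.10*u,max_speed=.15); m.move_l(q+[0,0,.10]-.11*u,max_speed=.2)
        Rl=Rtilt(0,13); t=np.array([.43,-.21,.0245])+.017*Rl[:,2]
        m.move_l(t+[0,0,.08],Rl,max_speed=.25); m.move_l(t,max_speed=.12); m.set_gripper(.7); m.move_l(t-.08*Rl[:,2],max_speed=.25)
        m.move_l((.40,-.17,.23),Rt(0),max_speed=.25); p,d,c=snap('wrist','lay2.png'); W=world(c,d)
        print(rect(W,d>0,(.38,.57,-.26,-.16),(.012,.06)))
print(m.current_time(),m.current_ee_pos())
E
```

```text
w 0.3663493275410076
lift [-0.107 -0.144 -2.812]
(((473.6384582519531, -209.33340454101562), (35.85066604614258, 130.71859741210938), 89.28502655029297), np.float64(0.03365762427303867), np.int64(4600))
125.85 [ 0.399 -0.17   0.228]
```

```bash
python3 - <<'E'
from h import *
ST[2]=((.4737,-.2095),-.7)
(x,y),a=ST[2]; u=np.array([np.cos(np.radians(a)),np.sin(np.radians(a))]); p=np.array([x,y])+.037*u
m.set_gripper(.7); m.move_ptp((*p,.07),Rt(a)); f0,t0=ft(6); m.move_l((*p,.001),max_speed=.12); m.set_gripper(0.,100)
m.move_l((*p,.17),max_speed=.2); m.dwell(.2); f,t=ft(10); L=np.cross([0,0,1],[*u,0])@(t-t0); print('L',round(L,4),np.round(f-f0,2),m.current_time())
if L<-.1:
    for w in (.409,.412,.4135,.415): m.set_gripper(w,20); m.dwell(.35)
    place_pad3(2); m.move_l((.37,-.02,.27),max_speed=.3); pp,d,c=snap('wrist','p4.png'); print(tops(world(c,d)),m.current_time())
E
```

```text
L -0.116 [ 0.54 -0.19 -2.19] 129.4333
(np.int64(561), 'front face u', np.float64(-0.0051), '=> centre', np.float64(0.0149), 'v', np.float64(-0.0003))
at .104 [ 0.  -1.   2.5]
contact z 0.103 [ 0.52  0.6  13.34]
placed 136.2833
[(np.int32(1837), [427.0, 30.0], [41.0, 32.0], 6.4, 0.1433), (np.int32(1765), [439.0, -54.0], [41.0, 32.0], 8.5, 0.1433), (np.int32(1964), [415.0, 114.0], [39.0, 32.0], 8.4, 0.1433)] 136.8083
```

All three sticks stand (tops 143 mm). Now the clamp: cage the red grip and swing it along its arc.

```bash
cat >> h.py <<'E'
def nest(x,y,z):
    c,s=np.cos(np.radians(NY)),np.sin(np.radians(NY)); return np.array([.4888+c*x-s*y,.0387+s*x+c*y,z])
def bar(deg): # deg back from vertical
    f=np.radians(deg); return nest(.0805+.140*np.sin(f),0,.128+.140*np.cos(f))-[0,0,.015]
E
python3 - <<'E'
from h import *
R=Rt(NY-90)
print([m.inverse_kinematics(bar(d),R) is not None for d in (60,30,0,-14)])
b=bar(56); m.set_gripper(.62); m.move_l((.40,0.,.42),max_speed=.4); m.move_ptp((b[0],b[1],.36),R)
p,d,c=snap('top','g0.png'); W=world(c,d); q=(p[...,0]>140)&(p[...,1]<70)&(W[...,2]>.15)&(W[...,2]<.25)&(W[...,0]<.75)&(W[...,0]>.55)&(abs(W[...,1]-.06)<.1); print('red',W[q].mean(0) if q.any() else None,'bar',b)
m.move_l((b[0],b[1],.24),max_speed=.25); f0=ft(5)[0]; m.move_l(b,max_speed=.1); f=ft(3)[0]-f0; print('down',np.round(f,1))
m.set_gripper(.26,20); print('closed',m.current_grip_width(),np.round(ft(3)[0]-f0,1),m.current_time())
for a in (48,38,28,18,8,2,-3,-7,-10,-12):
    m.move_l(bar(a),max_speed=.15 if a>2 else .08); print(a,np.round(np.array(m.current_force())-f0,1))
snap('side','lock.png'); print(m.current_time())
E
python3 - <<'E'
import cv2
a=cv2.imread('pics/lock.png')[150:330,200:420]; cv2.imwrite('pics/lockc.png',cv2.resize(a,None,fx=3,fy=3,interpolation=cv2.INTER_CUBIC))
E
```

```text
[True, True, True, True]
red None bar [0.68335562 0.06673589 0.19128701]
down [ 0.5 -0.5 -0.2]
closed 0.2624070824402046 [-0.   0.5 -0.3] 140.975
48 [ 2.6  0.1 -1.3]
38 [ 0.4 -0.1 -0.8]
28 [ 0.   0.4 -1.1]
18 [ 0.5 -0.3 -0.1]
8 [-2.  -0.4  1.5]
2 [ 1.  -0.7 -0.2]
-3 [ 1.9  0.7 -0.5]
-7 [-2.4  0.5 -0.9]
-10 [0.  0.7 0.7]
-12 [ 6.   0.6 -0.1]
143.9833
```

View pics/lockc.png

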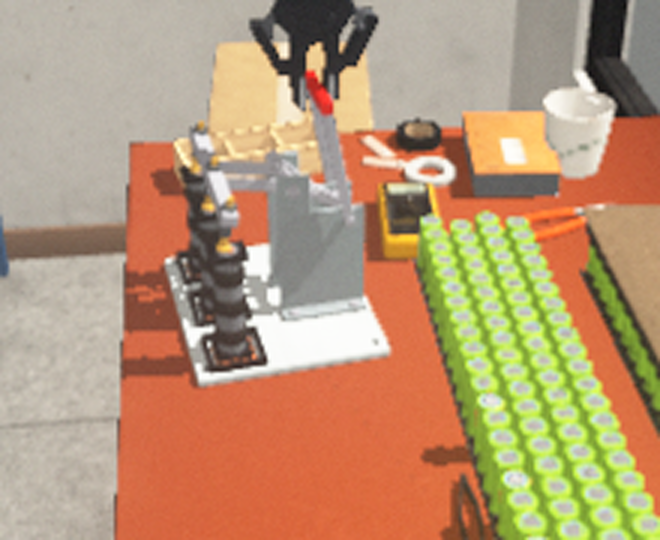

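The clamp arm is level with its pins on the three sticks (tops around (195,130)–(230,245)), with the red grip at (318,90). I push to the stop, wait, then reopen.

```bash
python3 - <<'E'
from h import *
np.set_printoptions(precision=2,suppress=True)
u=np.array([np.cos(np.radians(NY)),np.sin(np.radians(NY)),0])
b=bar(-12); n=0
f0=np.zeros(3)
for e in (.002,.004,.006,.008):
    m.move_l(b-e*u,max_speed=.05); f=ft(3)[0]; print(e,f)
    if f[:2]@u[:2]>22: break
m.move_l(bar(-10),max_speed=.05); print('rest',ft(3)[0]); m.dwell(2.4)
for a in (-7,-2,5,15,25,35,45,54,58):
    m.move_l(bar(a),max_speed=.1 if a<6 else .18)
    if a in(-7,-2,5,58): print(a,ft(2)[0])
e=0
for e in (.003,.005,.007):
    m.move_l(bar(58)+e*u,max_speed=.05); f=ft(3)[0]; print(e,f)
    if f[:2]@u[:2]<-6: break
m.move_l(bar(56),max_speed=.08); m.set_gripper(.62); b=bar(56); m.move_l((b[0],b[1],.40),max_speed=.3)
snap('side','open.png'); p,d,c=snap('top','open_t.png'); W=world(c,d)
print('tray',rect(W,d>0,(.36,.64,.22,.46),(.03,.055))); print(m.current_time())
a=cv2.imread('pics/open.png')[150:330,200:420]; cv2.imwrite('pics/openc.png',cv2.resize(a,None,fx=3,fy=3,interpolation=cv2.INTER_CUBIC))
E
```

```text
0.002 [17.15  2.99 -7.56]
0.004 [ 29.98   5.31 -13.87]
rest [ 0.19 -0.27 -0.21]
-7 [-1.73 -0.59  1.19]
-2 [ 1.93 -0.17  1.54]
5 [-0.2  -0.69  0.17]
58 [-0.8  -0.3  -0.69]
0.003 [-20.48  -2.25   7.31]
tray (((544.974609375, 375.6910095214844), (94.95159912109375, 74.19861602783203), 13.880188941955566), np.float64(0.040261316285129856), np.int64(170))
151.8917
```

View pics/openc.png

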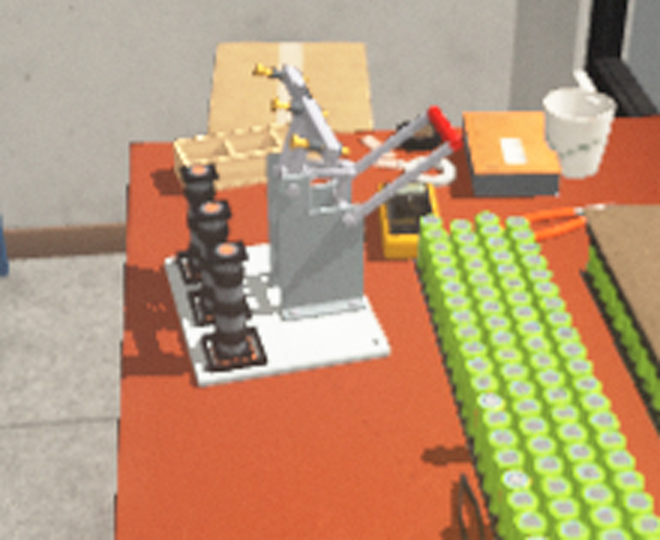

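The clamp is fully open again (grip at (445,130)) and all three sticks stand. I re-measure the tray from close by.

```bash
python3 - <<'E'
from h import *
m.move_ptp((.40,.24,.36),Rt(12)); p,d,c=snap('wrist','tray.png'); W=world(c,d)
r=rect(W,d>0,(.34,.66,.25,.47),(.036,.055)); print('tray',r,m.current_time())
r2=rect(W,d>0,(.34,.66,.25,.47),(.03,.055)); print(r2)
E
```

```text
tray (((489.517333984375, 363.7998046875), (205.50643920898438, 72.21361541748047), 13.01450252532959), np.float64(0.043797199061904116), np.int64(2224)) 153.2083
(((529.158447265625, 349.5965576171875), (143.0365753173828, 297.3605041503906), 77.14091491699219), np.float64(0.04290616763652206), np.int64(2753))
```

View pics/tray.png

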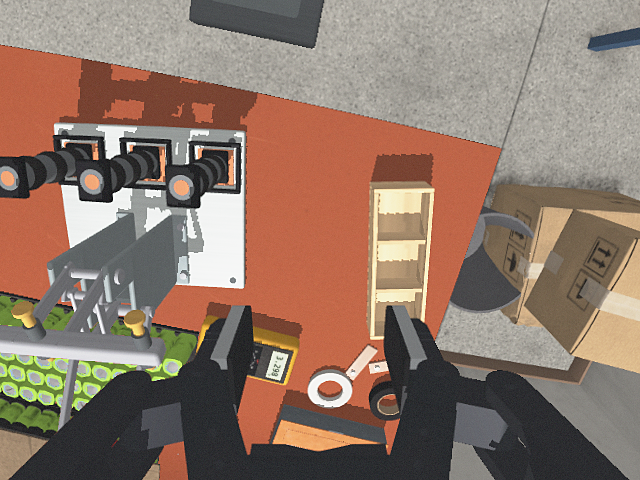

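The tray has moved to (0.4895, 0.364), yaw 13°, its pockets empty. Now the transfers.

```bash
cat >> h.py <<'E'
TR=np.array([.4895,.3638]); TA=13.0
TOP=[(.4155,.1138),(.427,.030),(.4395,-.054)]
def pocket(k):
    a=np.radians(TA); return TR+(1-k)*.066*np.array([np.cos(a),np.sin(a)])
def transfer(i,k):
    p=TOP[i]; c=m.current_ee_pos()
    m.set_gripper(.62); m.move_l((.395,p[1],.24),Rt(NY),max_speed=.4); m.move_l((*p,.2),max_speed=.25); m.move_l((*p,.100),max_speed=.15)
    m.set_gripper(0.,60); w=m.current_grip_width(); m.move_l((*p,.125),max_speed=.08); m.move_l((*p,.24),max_speed=.25)
    m.move_l((.40,.24,.24),Rt(TA),max_speed=.35); q=pocket(k); m.move_l((*q,.24),max_speed=.3); f0=ft(3)[0]; m.move_l((*q,.13),max_speed=.25); m.move_l((*q,.097),max_speed=.1)
    z=.097; f=[0,0,0]
    while z>.089:
        z-=.0015; m.move_l((*q,z),max_speed=.05); f=ft(2)[0]-f0
        if f[2]>2.5: break
    m.set_gripper(.46); m.dwell(.15); m.set_gripper(.62); m.move_l((*q,.19),max_speed=.25)
    print('stick',i,'w',round(w,3),'weight',round(f0[2],2),'contact',round(z,4),np.round(f,1),m.current_time())
E
python3 - <<'E'
from h import *
transfer(0,0); m.move_l((.40,.22,.26),max_speed=.35)
p,d,c=snap('wrist','t1.png'); W=world(c,d); print(m.current_time())
for zz in ((.11,.15),):
    q=(W[...,2]>.125)&(W[...,2]<.145)&(abs(W[...,1]-.37)<.06)&(abs(W[...,0]-.5)<.12); print(q.sum(),W[q].min(0),W[q].max(0)) if q.any() else print('none')
E
```

```text
stick 0 w 0.392 weight -2.46 contact 0.091 [-1.1 -0.1 10.4] 161.3833
162.2417
37 [0.56640124 0.3823127  0.13237594] [0.57185613 0.39690666 0.13612754]
```

```bash
python3 - <<'E'
from h import *
transfer(1,1); transfer(2,2)
m.move_l((.34,.20,.34),Rt(12),max_speed=.35)
p,d,c=snap('wrist','t3.png'); W=world(c,d); print(m.current_time())
q=(W[...,2]>.128)&(W[...,2]<.142)&(abs(W[...,1]-.37)<.07)&(abs(W[...,0]-.5)<.13)
n,l,s,_=cv2.connectedComponentsWithStats(q.astype(np.uint8))
print([(s[i,4],np.round(W[l==i].mean(0),3)) for i in range(1,n) if s[i,4]>60],[pocket(k).round(3) for k in range(3)])
E
```

```text
stick 1 w 0.391 weight -2.43 contact 0.091 [-1.3 -1.6 13.4] 170.6083
stick 2 w 0.392 weight -1.92 contact 0.091 [-1.8 -2.3 14.3] 179.7917
180.6417
[(np.int32(1162), array([0.424, 0.347, 0.134])), (np.int32(161), array([0.472, 0.368, 0.134]))] [array([0.554, 0.379]), array([0.49 , 0.364]), array([0.425, 0.349])]
```

View pics/t3.png

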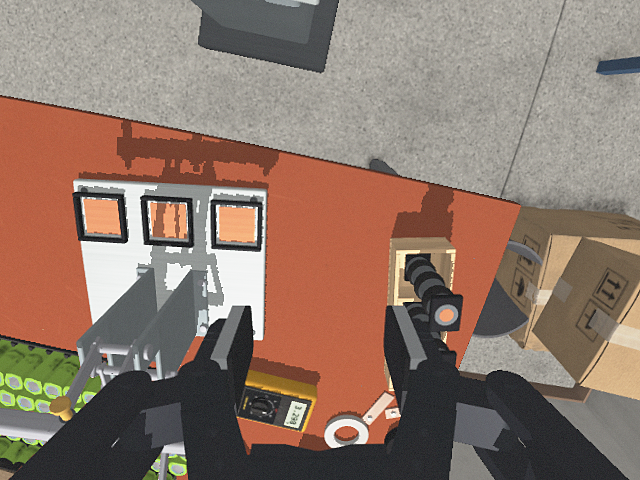

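Pads are empty and pocket 2's stick stands (top (446,315)); the others are hidden by the fingers. One quick check with the arm moved aside, then I hand in.

```bash
python3 - <<'E'
from h import *
m.move_l((.34,-.05,.36),max_speed=.35)
p,d,c=snap('top','fin.png'); W=world(c,d)
q=(W[...,2]>.122)&(W[...,2]<.148)&(abs(W[...,1]-.37)<.07)&(abs(W[...,0]-.5)<.13)
n,l,s,_=cv2.connectedComponentsWithStats(q.astype(np.uint8))
o=[(s[i,4],np.round(W[l==i].mean(0),3)) for i in range(1,n) if s[i,4]>8]; print(o,m.current_time())
if len(o)==3: m.sign_off(); print('signed off')
E
```

```text
[(np.int32(105), array([0.55 , 0.377, 0.133])), (np.int32(112), array([0.487, 0.362, 0.133])), (np.int32(119), array([0.423, 0.346, 0.133]))] 181.675
the job is handed in; nothing more can be done
signed off
```

The job is handed in at 181.7 s of the 210 s allowed: all three sticks stand heavy end down, one in each tray pocket, after the clamp was locked for over two seconds and swung back fully open; two sticks toppled at the nest on first placing, were re-felt and stood again before clamping.

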